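# Tighten a hold-down clamp to torque and check that it holds

### The job

Make the striped board fast for sanding: turn the clamp's yellow tee handle clockwise (seen from above) until its screw comes up tight, then keep leaning on the handle until the black pointer stands in the green zone, without ever reaching the red, and hold it there for a second. Then let go, leaving the screw tight, and do not disturb the sanding block, glue bottle and roll of tape lying about.

Things in the scene. Friction and masses are not known exactly. Their poses are not given: they have to be found in the camera images.
- clamp: fixed jig: blue hold-down clamp over a striped wooden board. Origin on the bench under the vertical screw axis. Board 150 mm wide (jig x -115 to 35), from y -215 (round end) to 220 mm, top 50 mm above bench. Blue column 45 mm wide, x 59 to 85 mm, on a foot x 40 to 100, y +-55 mm; its arm (top 109 mm high) reaches to the screw. The handle is highest
- screw (a joint): turn of the clamp screw with its white dial about the vertical, rad, growing clockwise from above (tightening). Starts between 0.65 and 1.3; hard stop, pad tight on the board, at 1.60. Turns against 0.08 N m of friction, stays where left, does not visibly move up or down
- handle (a joint): twist of the sprung tee handle relative to the screw, rad, clockwise from above positive; springs back to 0 when let go. Stiffness 1.2 N m per rad, so it shows the torque: about 0.07 while the screw turns, more only once it is at its stop. Dial marks: black tick at 0, green zone 0.25 to 0.70 (0.30 to 0.84 N m), red zone from 0.74
- handle_grip (a point): centre of the yellow tee bar, on the screw axis, 162 mm above bench. Bar level, 64 mm long, 15 mm wide between flat sides (pinch these, with 30 N or more), 24 mm high, on a 20 mm stem. The point turns with the handle: x along the bar to the pointer's end, y across the flat sides, z up. Its yaw = jig yaw + 1.6 - screw - handle
- dial (a point): centre of the top of the round white dial, 120 mm across, 118 mm above bench, turning with the screw under the handle; 32 mm free height to the bar's underside. The black pointer, lying just above it under one end of the bar, reaches 58 mm from the axis
- sanding_block: loose grey sanding block with red abrasive sole, 60 x 95 x 33 mm, lying on the board, origin at the centre of its underside; bystander
- glue: loose white glue bottle with orange cap, 60 mm in diameter, 150 mm high, standing on the bench, origin at the centre of its underside; bystander
- tape: loose roll of blue tape, 100 mm in diameter, 36 mm high, lying flat on the bench, origin at the centre of its underside; bystander

How it is judged:
By the outcome, as a careful person would: the job done as asked, in the order asked, and still so for the second after the job is handed in, with the robot touching nothing.
It also fails if it takes over 42 s, if anything falls off the work surface, if the arm or the gripper's body presses on something with over 40 N, if the wrist force passes 120 N, or if a joint passes its speed limit or range.

### The arm

A 7-joint arm with a two-finger parallel gripper is mounted at the origin on the work surface. World frame = base frame: x ahead of the robot, y to its left, z up, the work surface at z = 0. Lengths are in m, angles in degrees, forces in N, time in s.
With the tool pointing down it reaches from about 0.425 to 0.875 m from the base axis. Payload 4.7 kg.
Tool frame: the origin (TCP) lies at the very end of the fingers, on their centre line; the grasp point (between the pads) lies 19 mm behind it; z points along the fingers, y is the line along which they close (so a half turn about z gives the same grasp; the last joint's range is limited). The gripper opens to 87 mm and grips with 3 to 60 N. Pads are 19 mm wide; open, the fingers measure 117 mm over their backs; the gripper's body (75 mm by 190 mm) begins 51 mm behind the grasp point.
Start: joints at [75.923, 18.392, -4.016, 83.108, 1.295, 78.541, -3.26], TCP at [0.167, -0.628, 0.223] pointing down, gripper open.
Joint ranges: [-163.93, 163.93], [-17.29, 119.83], [-79.2, 71.16], [3.27, 140.29], [-89.18, 269.18], [5.43, 117.66], [-154.24, 154.24]. Speed limits (degrees/s): [147.25, 147.25, 180, 180, 180, 180, 180].

### API

Orientations are given as [roll, pitch, yaw] about the fixed x, y, z axes, in that order (R = Rz(yaw) Ry(pitch) Rx(roll)).
In Python, from cell import telemetry, cams, env gives the robot as it stands.
- The arm moves only by the tool arm_command, never from a script. Its argument "series" is text: rows parted by semicolons, each of 5 numbers parted by spaces: the shift along the tool's x, y, z in mm, then the turn about the tool's z in rad, then the closure in counts, from 0 (fully open) to 255 (shut). A call has 1 to 20 rows; each row shifts and turns the commanded pose from where the row before left it, along the tool's axes as they then stand; what a row does not reach is not made up. A row lasts 1/12 s, in which the tool goes at most 41.7 mm and 7.16 degrees, less where a joint would pass 70% of its speed; a pose out of reach is approached as far as the arm can. A call is refused whole if a number of a shift passes 41.7 or a number of a turn 0.125, either way. A call with a gripper value outside its range is refused whole. The fingers move at their own pace and stop on an object; "squeeze" is the grip in N (left out, the last holds). Time passes only in rows, so rows that do not move let the fingers close. It gives the time, the measured TCP pose, the force, the opening and the grip force at its end, in the units of the state.
- telemetry.get_obs(): the state, without advancing time (a new reading comes with each control period).
- cams.read_camera(name): name is "scene" or "side" or "wrist"; returns the picture (480x640x3 uint8, blue, green, red); there is no depth.
- cams.calibration(name): a dict with "K" (3x3 intrinsics, pixels), "origin" and "rotation" of the camera in the world; the wrist camera has in their place "hand_eye" (4x4, takes a point from camera to tool coordinates, whose origin is the TCP and whose axes are the flange's). Camera axes: x right, y down, z forward; pixel columns grow to the right and rows downward; lengths in m; the calibration is good to about 2 mm. A picture is of the moment at which its call begins: read the wrist's pose just before it. calibration takes no time and is no camera call.
- env.sign_off(): hands the job in; it is judged then, once.
The state is a dict: "time_s": time; "qpos": joint angles; "joint_velocities": joint speeds; "effort": joint torques, N m; "tool_pos": TCP position; "tool_rot": TCP orientation; "force": force on the tool from outside, world axes, zero at the start; "wrist_torque": the same for the moment, N m; "grip_width": finger opening in m; "grasp_force": force on a finger pad.
Only numpy, scipy, OpenCV 4.12 (cv2) and the standard library are available. Lean on these libraries where they do the work, as an engineer would, in place of code of your own. Each camera call takes 0.05 s, during which the arm holds its last target. There are 200 camera calls.

## Working session

There is one attempt and no reset: what is moved stays moved. The work goes in short steps, Python scripts to look and compute and a tool call to move; the robot and the scene stay as the last step left them, time stands still between calls to the robot, and variables do not carry over. Pictures are saved under pics/ and viewed, at most 10 in all, crops included, and the job is handed in when it is done.

Besides the shell and the picture viewer there is one more tool, called after "Request:" by a JSON object that holds its "op" and its "data". arm_command: Moves the arm, as the interface text tells. Its arguments: {"type":"object","properties":{"series":{"type":"string"},"squeeze":{"type":"number"}},"required":["series"]}

```bash
mkdir -p pics; python3 - <<'E'
from cell import telemetry,cams
import cv2
o=telemetry.get_obs();print(o)
for n in("scene","side","wrist"):
    cv2.imwrite(f"pics/{n}0.png",cams.read_camera(n)); print(n,cams.calibration(n))
E
```

```text
{'time_s': 0.0, 'qpos': array([75.92278885, 18.43972399, -4.01481658, 83.17492832,  1.29438572,
       78.54014285, -3.26122352]), 'joint_velocities': array([ 0.03876303, -0.05128088, -0.03905892, -0.02837651,  0.06126838,
       -0.1191447 ,  0.00422461]), 'effort': array([ 7.66321159e-05, -4.91289783e+01, -4.04128879e-01, -3.12522411e+01,
       -6.40806416e-02,  4.39082785e-02,  2.06692084e-04]), 'tool_pos': array([ 0.16677819, -0.62766949,  0.22145365]), 'tool_rot': array([-1.79890410e+02,  5.34626673e-03,  1.48849420e+01]), 'force': array([1.62715076, 1.03246913, 0.28377304]), 'wrist_torque': array([ 0.01975661, -0.0255635 , -0.01626685]), 'grasp_force': 0.0, 'grip_width': 0.08699550974572295}
scene {'K': array([[507.41625383,   0.        , 318.08459253],
       [  0.        , 507.41625383, 246.1078334 ],
       [  0.        ,   0.        ,   1.        ]]), 'origin': array([1.07245315, 0.45913134, 0.58857186]), 'rotation': array([-127.46507195,    1.24419024,  127.05706622])}
side {'K': array([[467.96549969,   0.        , 311.57103827],
       [  0.        , 467.96549969, 245.87866666],
       [  0.        ,   0.        ,   1.        ]]), 'origin': array([0.45351689, 0.62778606, 0.64673229]), 'rotation': array([-131.64925046,   -0.81408236, -167.18299025])}
wrist {'K': array([[334.10697584,   0.        , 315.91115043],
       [  0.        , 334.10697584, 237.55331939],
       [  0.        ,   0.        ,   1.        ]]), 'hand_eye': array([[ 5.50222861e-04, -9.60975693e-01, -2.76632274e-01,
         7.63148619e-02],
       [ 9.99998849e-01,  9.19856358e-04, -1.20642964e-03,
        -1.18309799e-03],
       [ 1.41381151e-03, -2.76631291e-01,  9.60975093e-01,
        -1.62756170e-01],
       [ 0.00000000e+00,  0.00000000e+00,  0.00000000e+00,
         1.00000000e+00]])}
```

View pics/scene0.png

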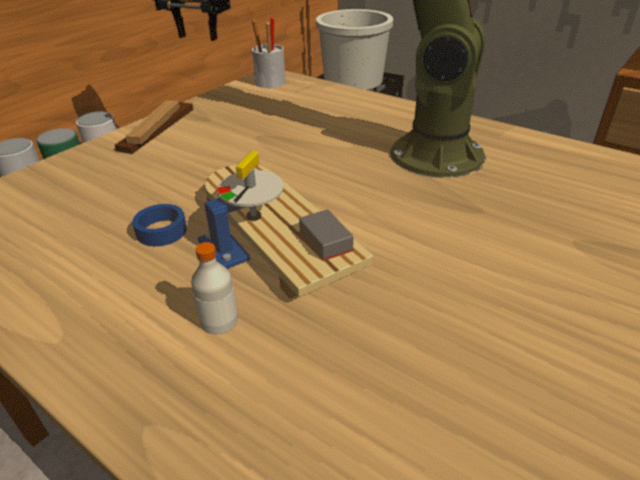

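View pics/side0.png

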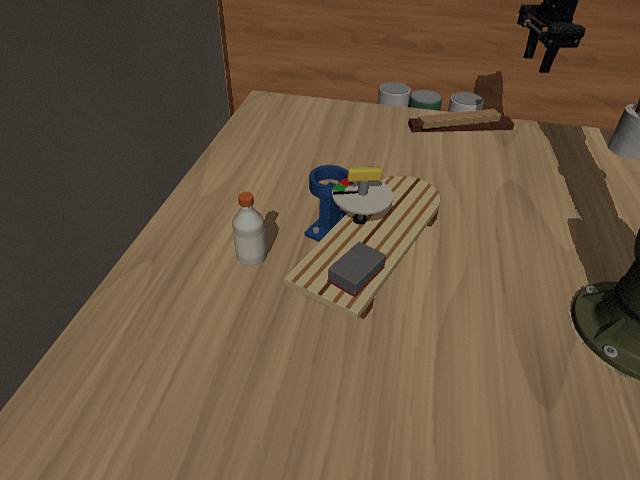

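The scene view shows the handle near (248,165), the dial near (250,187), the board with its block, the glue bottle at (215,300) and the tape at (160,225). In the side view the handle is at (365,174). I'll enlarge both.

```bash
python3 - <<'E'
import cv2,numpy as np
a=cv2.imread("pics/scene0.png")[140:240,195:295];b=cv2.imread("pics/side0.png")[150:250,310:410]
f=lambda x:cv2.resize(x,(400,400),interpolation=cv2.INTER_CUBIC)
cv2.imwrite("pics/c0.png",np.hstack([f(a),f(b)]))
E
```

```text
(no output)
```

View pics/c0.png

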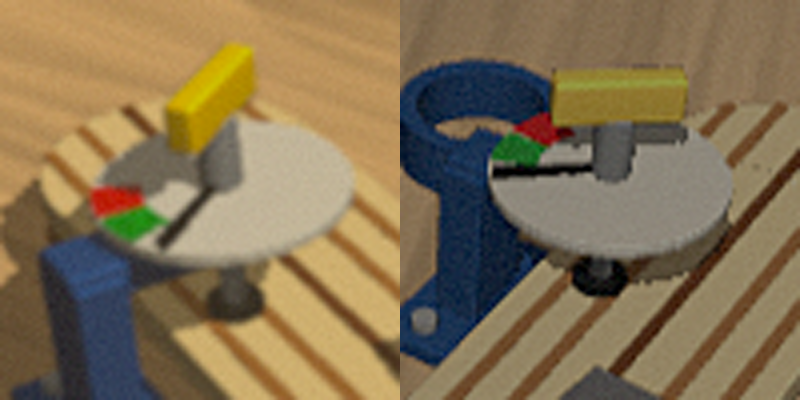

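```bash
cat > h.py <<'E'
import numpy as np
from cell import telemetry,cams
from scipy.spatial.transform import Rotation as R
def ray(n,p,obs=None):
    c=cams.calibration(n);d=np.linalg.inv(c["K"])@[p[0],p[1],1]
    if n=="wrist":
        T=R.from_euler("xyz",obs["tool_rot"],degrees=True).as_matrix();H=c["hand_eye"]
        return obs["tool_pos"]+T@H[:3,3],T@H[:3,:3]@d
    return c["origin"],R.from_euler("xyz",c["rotation"],degrees=True).as_matrix()@d
def onz(n,p,z,obs=None):
    o,d=ray(n,p,obs);return o+d*(z-o[2])/d[2]
def tri(n1,p1,n2,p2):
    a,u=ray(n1,p1);b,v=ray(n2,p2)
    s=np.linalg.lstsq(np.c_[u,-v],b-a,rcond=None)[0];return (a+u*s[0]+b+v*s[1])/2,np.linalg.norm(a+u*s[0]-b-v*s[1])
E
python3 - <<'E'
from h import *
np.set_printoptions(precision=4,suppress=True)
S=lambda x,y:(195+x/4,140+y/4);D=lambda x,y:(310+(x-400)/4,150+y/4)
print(tri("scene",S(211,97),"side",D(619,97)))
f,n=onz("scene",S(242,46),.174),onz("scene",S(178,101),.174);print(f,n,(f+n)/2,np.linalg.norm(f-n),np.degrees(np.arctan2(*(n-f)[1::-1])))
l,r=onz("side",D(554,72),.174),onz("side",D(685,69),.174);print(l,r,np.linalg.norm(l-r),np.degrees(np.arctan2(*(l-r)[1::-1])))
print("dial",onz("scene",S(221,187),.118),onz("side",D(611,178),.118))
print("pointer tip",onz("scene",S(163,243),.119),onz("side",D(493,172),.119))
for n,p in (("scene",(372,257)),("scene",(288,290)),("side",(287,280)),("side",(358,312))):print("board",onz(n,p,.05))
print("glue",onz("scene",(218,325),0),"cap",onz("scene",(206,248),.15),onz("side",(246,199),.15))
print("tape",onz("scene",(160,217),.036),"block",onz("scene",(325,230),.083),onz("side",(358,264),.083))
E
```

```text
(array([ 0.5154, -0.1288,  0.1612]), np.float64(7.239362938334171e-06))
[ 0.4892 -0.1326  0.174 ] [ 0.5427 -0.1204  0.174 ] [ 0.516  -0.1265  0.174 ] 0.05487586709288759 12.884895614996625
[ 0.5464 -0.1226  0.174 ] [ 0.4869 -0.1403  0.174 ] 0.062044110325052824 16.522047144166788
dial [ 0.5188 -0.1257  0.118 ] [ 0.5147 -0.1239  0.118 ]
pointer tip [ 0.5691 -0.1127  0.119 ] [ 0.5712 -0.1135  0.119 ]
board [0.4898 0.1188 0.05  ]
board [0.6364 0.056  0.05  ]
board [0.6162 0.0706 0.05  ]
board [0.4827 0.1143 0.05  ]
glue [ 0.7248 -0.0195  0.    ] cap [ 0.7176 -0.021   0.15  ] [ 0.7129 -0.0139  0.15  ]
tape [ 0.609  -0.2941  0.036 ] block [0.5095 0.0351 0.083 ] [0.4973 0.035  0.083 ]
```

The axis is at about (0.516, -0.127), the bar yaw is about 14° and the jig yaw about -22°. That puts the screw near 0.97 rad. I'll move above the handle.

Request:
{"op": "arm_command", "data": {"series": "10 -8 -6 0 0;20 -17 -6 0 0;24 -21 -6 0 0;25 -21 -6 0 0;25 -21 -6 0 0;25 -21 0 0 0;25 -21 0 0 0;25 -21 0 0 0;25 -21 0 0 0;25 -21 0 0 0;25 -21 0 0 0;25 -21 0 0 0;25 -21 0 0 0;25 -21 0 0 0;25 -21 0 0 0;25 -21 0 0 0;25 -21 0 0 0;24 -20 0 0 0;24 -20 0 0 0;14 -14 0 0 0", "squeeze": 45}}

```text
time_s: 1.82
tool_pos: [0.5175, -0.1231, 0.2531]
tool_rot: [-180.0, -0.1, 15.1]
force: [-0.4, 0.8, -0.3]
grip_width: 0.0872
grasp_force: 0.0
```

Request:
{"op": "arm_command", "data": {"series": "0 0 0 0 0;0 0 0 0 0;0 0 0 0 0;0 0 0 0 0"}}

```text
time_s: 2.15
tool_pos: [0.5154, -0.1291, 0.2526]
tool_rot: [180.0, 0.0, 14.8]
force: [0.2, -0.6, 0.4]
grip_width: 0.0869
grasp_force: 0.0
```

```bash
python3 - <<'E'
from h import *
import cv2,json
o=telemetry.get_obs();i=cams.read_camera("wrist");cv2.imwrite("pics/w1.png",i)
print({k:np.round(o[k],3) for k in("time_s","tool_pos","tool_rot","qpos")})
json.dump({k:list(o[k]) for k in("tool_pos","tool_rot")},open("w1.json","w"))
E
```

```text
{'time_s': np.float64(2.15), 'tool_pos': array([ 0.515, -0.129,  0.253]), 'tool_rot': array([1.79951e+02, 3.80000e-02, 1.47580e+01]), 'qpos': array([ 42.239,   4.913, -32.782,  96.413,   2.765,  79.48 , -66.195])}
```

View pics/w1.png

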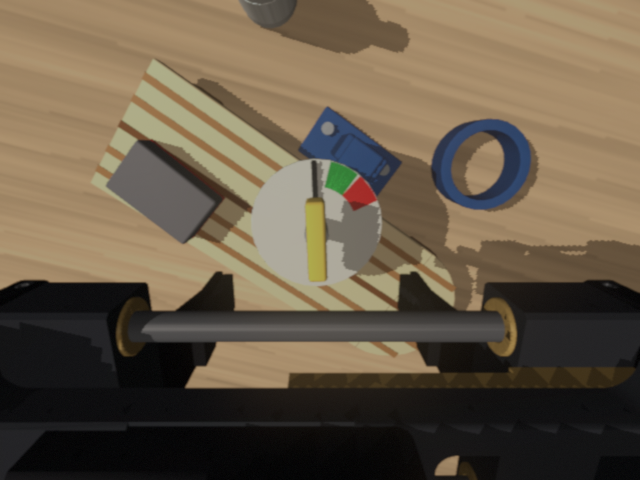

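The wrist view shows the bar from (315,199) to (317,281), nearly in line with tool x. The pointer lies ahead of the green zone, and the block, tape and glue are clear.

```bash
python3 - <<'E'
from h import *
import json
o={k:np.array(v) for k,v in json.load(open("w1.json")).items()}
a,b=onz("wrist",(315,200),.174,o),onz("wrist",(317.5,279),.174,o)
c=(a+b)/2;print(a,b,c,np.linalg.norm(a-b),np.degrees(np.arctan2(*(a-b)[1::-1])))
print("dial",onz("wrist",(317,223),.118,o),"tip",onz("wrist",(314,162),.119,o))
T=R.from_euler("xyz",o["tool_rot"],degrees=True).as_matrix();print("shift mm",1e3*T.T@(c-o["tool_pos"]))
p,q=onz("wrist",(154,59),.05,o),onz("wrist",(93,182),.05,o);print("jig yaw",np.degrees(np.arctan2(*(p-q)[1::-1])))
E
```

```text
[ 0.54889913 -0.11804836  0.174     ] [ 0.4893549  -0.13573616  0.174     ] [ 0.51912702 -0.12689226  0.174     ] 0.062115804377615914 16.544224382389448
dial [ 0.51956996 -0.12747536  0.118     ] tip [ 0.57165573 -0.11098176  0.119     ]
shift mm [ 4.25024557 -1.1963219  78.58352597]
jig yaw -19.605001237605208
```

Request:
{"op": "arm_command", "data": {"series": "1 -1 6 -0.01 0;2 0 12 -0.01 0;1 0 16 -0.01 0;0 0 16 0 0;0 0 14 0 0;0 0 12 0 0;0 0 10 0 0;0 0 7 0 0;0 0 4 0 0;0 0 2 0 0;0 0 0 0 0;0 0 0 0 0;0 0 0 0 255;0 0 0 0 255;0 0 0 0 255;0 0 0 0 255;0 0 0 0 255;0 0 0 0 255;0 0 0 0 255;0 0 0 0 255", "squeeze": 45}}

```text
time_s: 3.87
tool_pos: [0.5197, -0.1257, 0.1535]
tool_rot: [180.0, 0.0, 16.6]
force: [0.7, -0.9, -0.4]
grip_width: 0.0416
grasp_force: 0.0
```

Request:
{"op": "arm_command", "data": {"series": "0 0 0 0 255;0 0 0 0 255;0 0 0 0 255;0 0 0 0 255"}}

```text
time_s: 4.2
tool_pos: [0.5202, -0.1276, 0.1536]
tool_rot: [179.8, -0.0, 16.6]
force: [4.4, -7.8, -5.6]
grip_width: 0.0149
grasp_force: 4.4
```

```bash
python3 - <<'E'
from h import *
o=telemetry.get_obs()
print({k:np.round(o[k],3) for k in o})
E
```

```text
{'time_s': np.float64(4.2), 'qpos': array([ 41.22 ,   9.343, -33.085, 103.724,   5.654,  68.41 , -67.   ]), 'joint_velocities': array([ 0.54 ,  0.308,  1.467, -0.334,  2.592, -2.161,  0.104]), 'effort': array([ -3.838, -35.879,  -6.846, -28.827,  -2.779,   1.778,  -0.048]), 'tool_pos': array([ 0.52 , -0.128,  0.154]), 'tool_rot': array([ 1.79797e+02, -3.00000e-02,  1.65920e+01]), 'force': array([ 4.413, -7.781, -5.559]), 'wrist_torque': array([-1.718, -0.879, -0.026]), 'grasp_force': np.float64(4.414), 'grip_width': np.float64(0.015)}
```

Gripped at 15 mm. I'll let the grip build, then turn part of the way: 0.4 rad, slowly.

Request:
{"op": "arm_command", "data": {"series": "0 0 0 0 255;0 0 0 0 255;0 0 0 0 255;0 0 0 0 255;0 0 0 0.02 255;0 0 0 0.03 255;0 0 0 0.03 255;0 0 0 0.03 255;0 0 0 0.03 255;0 0 0 0.03 255;0 0 0 0.03 255;0 0 0 0.03 255;0 0 0 0.03 255;0 0 0 0.03 255;0 0 0 0.03 255;0 0 0 0.03 255;0 0 0 0.03 255;0 0 0 0.02 255;0 0 0 0 255;0 0 0 0 255"}}

```text
time_s: 5.87
tool_pos: [0.5204, -0.129, 0.1536]
tool_rot: [179.8, -0.1, -6.4]
force: [3.5, -5.9, -3.5]
grip_width: 0.0146
grasp_force: 45.0
```

```bash
python3 - <<'E'
from h import *
import cv2
o=telemetry.get_obs()
print({k:np.round(o[k],3) for k in o})
i=cams.read_camera("scene");j=cams.read_camera("wrist")
f=lambda x:cv2.resize(x,(400,400),interpolation=cv2.INTER_CUBIC)
cv2.imwrite("pics/c2.png",np.hstack([f(i[140:240,195:295]),f(j[150:400,200:450])]))
E
```

```text
{'time_s': np.float64(5.867), 'qpos': array([ 39.491,   9.134, -31.036, 103.758,   5.277,  68.324, -89.595]), 'joint_velocities': array([ 0.073,  0.037, -0.049, -0.018, -0.081, -0.018,  0.156]), 'effort': array([ -3.014, -35.74 ,  -5.626, -28.809,  -2.   ,   1.228,  -0.117]), 'tool_pos': array([ 0.52 , -0.129,  0.154]), 'tool_rot': array([ 1.79785e+02, -1.48000e-01, -6.43200e+00]), 'force': array([ 3.509, -5.901, -3.531]), 'wrist_torque': array([-1.34 , -0.616,  0.079]), 'grasp_force': np.float64(45.037), 'grip_width': np.float64(0.015)}
```

View pics/c2.png

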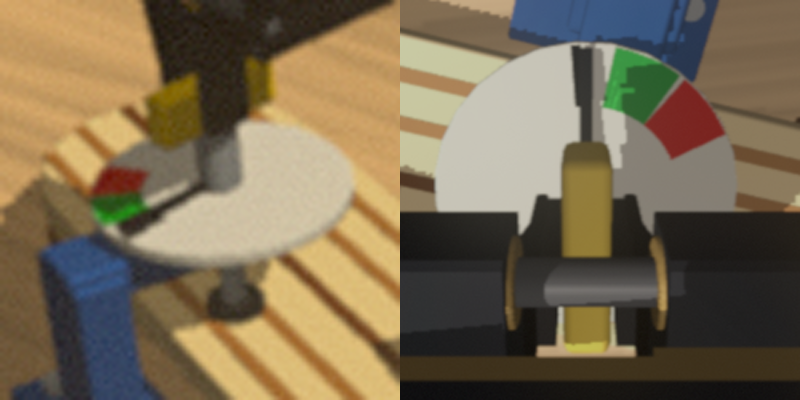

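The dial turned with the handle and the pointer sits just short of the green zone. The wrist torque of 0.079 N m matches the screw friction, so I'll continue and use the torque as the gauge.

Request:
{"op": "arm_command", "data": {"series": "0 0 0 0.02 255;0 0 0 0.03 255;0 0 0 0.03 255;0 0 0 0.03 255;0 0 0 0.03 255;0 0 0 0.03 255;0 0 0 0.03 255;0 0 0 0.03 255;0 0 0 0.03 255;0 0 0 0.03 255;0 0 0 0.03 255;0 0 0 0.03 255;0 0 0 0.03 255;0 0 0 0.03 255;0 0 0 0.02 255;0 0 0 0.02 255;0 0 0 0 255;0 0 0 0 255;0 0 0 0 255"}}

```text
time_s: 7.55
tool_pos: [0.5199, -0.1304, 0.1535]
tool_rot: [179.8, -0.2, -32.2]
force: [2.3, -8.9, -2.5]
grip_width: 0.0148
grasp_force: 45.2
```

```bash
python3 - <<'E'
from h import *
o=telemetry.get_obs()
print({k:np.round(o[k],3) for k in o})
E
```

```text
{'time_s': np.float64(7.55), 'qpos': array([  37.598,    8.903,  -28.855,  103.824,    4.944,   68.312,
       -115.022]), 'joint_velocities': array([-0.019, -0.122,  0.025,  0.061, -0.061,  0.032,  0.015]), 'effort': array([ -4.211, -35.883,  -6.594, -28.885,  -2.769,   0.978,  -0.267]), 'tool_pos': array([ 0.52 , -0.13 ,  0.154]), 'tool_rot': array([179.764,  -0.236, -32.237]), 'force': array([ 2.288, -8.876, -2.482]), 'wrist_torque': array([-1.693, -0.417,  0.274]), 'grasp_force': np.float64(45.236), 'grip_width': np.float64(0.015)}
```

The stop is reached, with torque at 0.27 N m (handle about 0.23). I'll add 0.24 rad to reach about 0.47, then hold and check.

Request:
{"op": "arm_command", "data": {"series": "0 0 0 0.02 255;0 0 0 0.02 255;0 0 0 0.02 255;0 0 0 0.02 255;0 0 0 0.02 255;0 0 0 0.02 255;0 0 0 0.02 255;0 0 0 0.02 255;0 0 0 0.02 255;0 0 0 0.02 255;0 0 0 0.02 255;0 0 0 0.02 255;0 0 0 0 255;0 0 0 0 255;0 0 0 0 255"}}

```text
time_s: 8.8
tool_pos: [0.5194, -0.131, 0.1536]
tool_rot: [179.7, -0.3, -46.0]
force: [-0.4, -9.8, -2.1]
grip_width: 0.0142
grasp_force: 45.5
```

```bash
python3 - <<'E'
from h import *
import cv2
o=telemetry.get_obs()
print({k:np.round(o[k],3) for k in o})
i=cams.read_camera("scene");j=cams.read_camera("wrist")
f=lambda x:cv2.resize(x,(400,400),interpolation=cv2.INTER_CUBIC)
cv2.imwrite("pics/c3.png",np.hstack([f(i[140:240,195:295]),f(j[150:400,200:450])]))
E
```

```text
{'time_s': np.float64(8.8), 'qpos': array([  36.609,    8.784,  -27.734,  103.863,    4.792,   68.334,
       -128.575]), 'joint_velocities': array([ 0.003, -0.015, -0.063,  0.069,  0.028, -0.076,  0.068]), 'effort': array([ -4.635, -35.706,  -6.881, -29.072,  -3.25 ,   0.631,  -0.545]), 'tool_pos': array([ 0.519, -0.131,  0.154]), 'tool_rot': array([179.748,  -0.294, -45.961]), 'force': array([-0.395, -9.77 , -2.097]), 'wrist_torque': array([-1.995, -0.159,  0.571]), 'grasp_force': np.float64(45.48), 'grip_width': np.float64(0.014)}
```

View pics/c3.png

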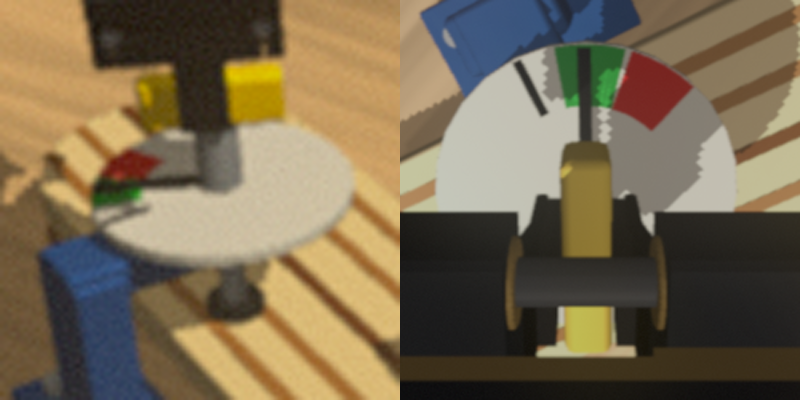

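The pointer is mid-green, at crop (583,75), with 0.57 N m and a clear margin to the red. Next I hold for 1.6 s, ease back 0.42 rad, check, and release.

Request:
{"op": "arm_command", "data": {"series": "0 0 0 0 255;0 0 0 0 255;0 0 0 0 255;0 0 0 0 255;0 0 0 0 255;0 0 0 0 255;0 0 0 0 255;0 0 0 0 255;0 0 0 0 255;0 0 0 0 255;0 0 0 0 255;0 0 0 0 255;0 0 0 0 255;0 0 0 0 255;0 0 0 0 255;0 0 0 0 255;0 0 0 0 255;0 0 0 0 255;0 0 0 0 255"}}

```text
time_s: 10.48
tool_pos: [0.5194, -0.1309, 0.1535]
tool_rot: [179.8, -0.3, -46.0]
force: [1.0, -11.3, -1.7]
grip_width: 0.0143
grasp_force: 45.5
```

Request:
{"op": "arm_command", "data": {"series": "0 0 0 -0.02 255;0 0 0 -0.03 255;0 0 0 -0.03 255;0 0 0 -0.03 255;0 0 0 -0.03 255;0 0 0 -0.03 255;0 0 0 -0.03 255;0 0 0 -0.03 255;0 0 0 -0.03 255;0 0 0 -0.03 255;0 0 0 -0.03 255;0 0 0 -0.03 255;0 0 0 -0.03 255;0 0 0 -0.02 255;0 0 0 -0.02 255;0 0 0 0 255;0 0 0 0 255;0 0 0 0 255"}}

```text
time_s: 11.98
tool_pos: [0.5201, -0.1299, 0.1536]
tool_rot: [179.8, -0.2, -21.9]
force: [2.3, -8.8, -2.7]
grip_width: 0.0145
grasp_force: 45.1
```

```bash
python3 - <<'E'
from h import *
o=telemetry.get_obs()
print({k:np.round(o[k],3) for k in o})
E
```

```text
{'time_s': np.float64(11.983), 'qpos': array([  38.351,    8.993,  -29.712,  103.793,    5.066,   68.308,
       -104.864]), 'joint_velocities': array([-0.057,  0.125, -0.039, -0.062,  0.019,  0.05 , -0.076]), 'effort': array([ -3.808, -35.896,  -6.309, -28.807,  -2.401,   1.149,  -0.064]), 'tool_pos': array([ 0.52 , -0.13 ,  0.154]), 'tool_rot': array([179.777,  -0.205, -21.942]), 'force': array([ 2.255, -8.828, -2.668]), 'wrist_torque': array([-1.519, -0.539,  0.014]), 'grasp_force': np.float64(45.077), 'grip_width': np.float64(0.015)}
```

Torque is about 0.01, so the spring is relaxed. I'll open, then rise straight up.

Request:
{"op": "arm_command", "data": {"series": "0 0 0 0 0;0 0 0 0 0;0 0 0 0 0;0 0 0 0 0;0 0 0 0 0;0 0 0 0 0;0 0 0 0 0;0 0 0 0 0;0 0 -5 0 0;0 0 -10 0 0;0 0 -15 0 0;0 0 -15 0 0;0 0 -15 0 0;0 0 -15 0 0;0 0 -15 0 0;0 0 -10 0 0;0 0 0 0 0;0 0 0 0 0;0 0 0 0 0;0 0 0 0 0"}}

```text
time_s: 13.65
tool_pos: [0.5191, -0.1256, 0.2525]
tool_rot: [180.0, 0.1, -21.8]
force: [0.5, 1.4, -0.9]
grip_width: 0.0869
grasp_force: 0.0
```

```bash
python3 - <<'E'
from h import *
import cv2
i=cams.read_camera("scene");j=cams.read_camera("wrist")
cv2.imwrite("pics/c4.png",np.hstack([cv2.resize(i[140:240,195:295],(320,320)),cv2.resize(j,(427,320))]))
E
```

```text
(no output)
```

View pics/c4.png

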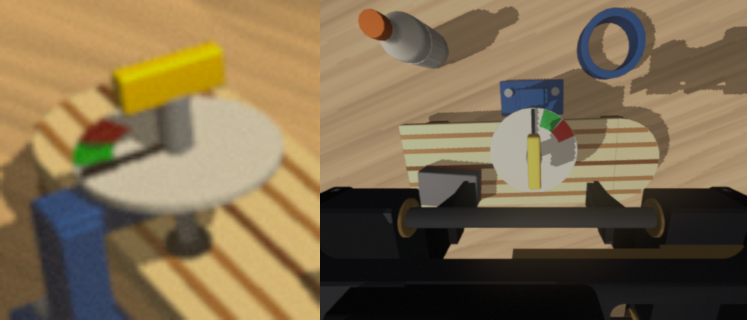

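The pointer is back on the zero tick and points straight at the column, so the screw is at its stop of about 1.6. The bystanders are undisturbed and the gripper is clear.

```bash
python3 -c "
from cell import env;print(env.sign_off())"
```

```text
the job is handed in; nothing more can be done
None
```

The job is handed in: the screw was turned to its stop, the pointer was held mid-green for over 1.6 s (about 0.57 N m) without reaching red, and the handle was released with the screw left tight and the block, glue and tape untouched.

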